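# Bring the pepper shaker round to the pick-up mark on the condiment carousel

## Task

Turn the condiment carousel by pushing its upright finger posts sideways, gently and with a fingertip, until the pepper shaker stands in line with the chevron on the pick-up tongue, then leave it at rest there. Grasp and lift nothing: do not touch the shaker or the dip cups that ride on the carousel, and leave the other things on the table where they are.

Things in the scene. Friction and masses are not known exactly. Their poses are not given: they have to be found in the camera images.
- carousel: Steel hub with four flat arms 90 degrees apart, along its +x, +y, -x, -y axes, 18 to 24 mm above the table. Turns either way about a fixed upright axis (z), no stop within a full turn, no spring; friction (1 N at a finger post) stops it where it is left. Hub knob 61 mm high. Origin on the axis at table height. On each arm, 85 mm out, sits a round tray and, 145 mm out, a black upright finger post.
- post0 (a point): Point on the axis of the finger post on the carousel's +x arm, 145 mm from the hub's axis and 55 mm above the table; post 16 mm in diameter, round top 74 mm above the table. Between post and hub the arm carries a tray, 65 mm across, rim 34 mm above the table, inner floor 27 mm
- post1 (a point): Point on the axis of the finger post on the carousel's +y arm, 145 mm from the hub's axis and 55 mm above the table; post 16 mm in diameter, round top 74 mm above the table. Between post and hub the arm carries a tray, 65 mm across, rim 34 mm above the table, inner floor 27 mm
- post2 (a point): Point on the axis of the finger post on the carousel's -x arm, 145 mm from the hub's axis and 55 mm above the table; post 16 mm in diameter, round top 74 mm above the table. Between post and hub the arm carries a tray, 65 mm across, rim 34 mm above the table, inner floor 27 mm
- post3 (a point): Point on the axis of the finger post on the carousel's -y arm, 145 mm from the hub's axis and 55 mm above the table; post 16 mm in diameter, round top 74 mm above the table. Between post and hub the arm carries a tray, 65 mm across, rim 34 mm above the table, inner floor 27 mm
- pickup_stand: Fixed black foot plate under the carousel, 144 mm across and 7 mm thick, with one flat tongue (52 mm wide, 6 mm thick) that runs out along its -x axis, under the arms, to 210 mm from the axis. The origin is on the carousel's axis at table height. The tongue points roughly towards the robot.
- pickup (a point): Pick-up place: the point over the tongue's centre line, 85 mm from the carousel's axis and 27 mm above the table, where the centre of the shaker's underside comes when the shaker is in line with the chevron
- chevron (a point): Tip of the raised aluminium V (chevron, 12 mm high) near the outer end of the tongue, 166 mm from the carousel's axis; it points at the axis
- pepper_shaker: Pepper shaker, pale steel, a closed cylinder 47 mm across and 66 mm tall with small holes in its domed top, standing loose in one of the trays (slack about 5 mm); the only tall thing on the carousel, its top 93 mm above the table. Origin at the centre of its underside
- dip_cup_1: Open steel dip cup, 63 mm across its rim and 36 mm tall, loose in another tray; rides along. Origin at the centre of its underside
- dip_cup_2: Open steel dip cup, 66 mm across its rim and 36 mm tall, loose in another tray; rides along. Origin at the centre of its underside
- dip_cup_3: Open steel dip cup, 69 mm across its rim and 36 mm tall, loose in another tray; rides along. Origin at the centre of its underside
- label_roll: Bystander: roll of white labels 60 mm across and 25 mm tall, lying flat outside the carousel's rim. Origin at the centre of its underside
- sharpening_stone: Bystander: two-tone sharpening stone 44x120x26 mm, lying flat outside the carousel's rim, long along its own y. Origin at the centre of its underside
- dredger: Bystander: dark steel shaker 51 mm across and 96 mm tall, standing at the right of the table, not on the carousel; not the pepper shaker. Origin at the centre of its underside
Things that resemble listed ones, but are neither listed nor needed, are in the scene too. Leave any purple look-alike of the dip_cup_1 alone. What is shaped like the pepper_shaker but green is not meant.

How it is judged (in metres and radians):
At the end, for the whole second after the job is handed in: The centre of the pepper shaker is within 18 mm (sideways) of the pick-up place, about 12 degrees of carousel turn; the carousel is at rest; the shaker and the three dip cups stand upright in their trays (horizontal distance between pepper_shaker and pickup below 0.018 m and angular speed of carousel below 0.05 rad/s and height (world z) of pepper_shaker between 0.02 and 0.035 m and height (world z) of dip_cup_1 between 0.02 and 0.035 m and height (world z) of dip_cup_2 between 0.02 and 0.035 m and height (world z) of dip_cup_3 between 0.02 and 0.035 m and angle between each of pepper_shaker, dip_cup_1, dip_cup_2, dip_cup_3's own z axis and vertical below 0.15 rad and horizontal distance between each of dip_cup_1, dip_cup_2, dip_cup_3 and carousel below 0.1 m and linear speed of each of pepper_shaker, dip_cup_1, dip_cup_2, dip_cup_3 below 0.02 m/s); the robot touches nothing.
It fails at once if the shaker or a dip cup is touched by the robot (over 1 N) (contact force between any of the arm, the fingers and pepper_shaker above 1 N or contact force between any of the arm, the fingers and dip_cup_1 above 1 N or contact force between any of the arm, the fingers and dip_cup_2 above 1 N or contact force between any of the arm, the fingers and dip_cup_3 above 1 N).
It fails at once if the shaker or a dip cup is lifted out of its tray or tipped (height (world z) of any of pepper_shaker, dip_cup_1, dip_cup_2, dip_cup_3 above 0.045 m or angle between any of pepper_shaker, dip_cup_1, dip_cup_2, dip_cup_3's own z axis and vertical above 0.5 rad).
It fails at once if the carousel is spun faster than 3 rad/s (angular speed of carousel above 3 rad/s).
It fails at once if the carousel is squeezed, or pushed with more than 25 N (contact force between the fingers and carousel above 25 N).
It fails at once if the label roll, the sharpening stone or the dredger is moved by more than 30 mm (distance of any of label_roll, sharpening_stone, dredger from where it was at the start of the episode above 0.03 m).
It also fails if it takes over 64 s, if anything falls off the work surface, if the arm or the gripper's body presses on something with over 40 N, if the wrist force passes 120 N, or if a joint passes its speed limit or range.

## Robot

A 6-joint arm with a two-finger parallel gripper is mounted at the origin on a cart in front of the work surface, level with it; the furniture and walls round the work are solid. World frame = base frame: x ahead of the robot, y to its left, z up, the work surface at z = 0. Lengths are in mm, angles in rad, forces in N, time in s.
With the tool pointing down it reaches from about 250 to 725 mm from the base axis. Payload 9.7 kg.
Tool frame: the origin (TCP) lies midway between the tips of the shut fingers; the grasp point (between the pads) lies 19 mm behind it; z points along the fingers, x is the direction in which the jaws open and shut, and the axes are right-handed (so a half turn about z gives the same grasp; the last joint's range is limited). The gripper opens to 85 mm and grips with 20 to 120 N. Pads are 22 mm wide; open, the fingers measure 114 mm over their backs; the gripper's body (76 mm by 85 mm) begins 54 mm behind the grasp point. The pads swing forward as they close: fully open they stand 13 mm farther back than shut.
Start: joints at [1.277, 0.087, 0.176, 1.66, 0, 1.571], TCP at [159.273, 526.431, 231.284] pointing down, gripper open.
Joint ranges: [-3.13, 3.13], [-0.85, 1.81], [-1.15, 1.24], [-2.2, 2.28], [-1.44, 1.52], [-3.14, 3.14]. Speed limits (rad/s): [2.22, 2.22, 2.57, 3.14, 3.14, 3.14].

## Interface

Orientations are given as a 3x3 rotation matrix whose columns are the frame's x, y, z axes.
In Python, from workcell import ctrl gives the robot as it stands.
- The arm moves only by the shell command python3 -m crank 'ROWS' [FORCE]. ROWS is JSON, one flat list of numbers, 7 for each row, row after row: the turn, a rotation vector about the world's x, y, z in rad, then the shift along the world's x, y, z in cm, then the opening, from 0 (shut) to 1 (fully open). In form: [ax, ay, az, dx, dy, dz, claw, ax, ay, az, dx, dy, dz, claw, ...]. A call has exactly 10 rows; each row shifts and turns the commanded pose from where the row before left it; what a row does not reach is not made up. A row lasts 1/10 s, in which the tool goes at most 50 mm and 8.59 degrees, less where a joint would pass 70% of its speed; a pose out of reach is approached as far as the arm can. A call is refused whole if a number of a shift passes 5 or a number of a turn 0.15, either way. A call with a gripper value outside its range is refused whole. The fingers move at their own pace and stop on an object; FORCE is the grip in N (left out, the last holds). Time passes only in rows, so rows that do not move let the fingers close, or fill a call up. It gives the time, the measured TCP pose, the force and the opening at its end, in the units of the state.
- ctrl.observe(): the state, without advancing time (a new reading comes with each control period).
- ctrl.grab_frame(name): name is "scene" or "top"; returns a dict with "frame" (400x640x3 uint8, red, green, blue), "z_map" (400x640 float32, mm along the optical axis (not along the pixel's ray), 0 where there is no reading), "K" (3x3 intrinsics, pixels), "dist_coeffs" ([k1, k2, p1, p2, k3] as OpenCV has them; the pictures are not rectified), "rvec" (rotation vector, rad) and "tvec" (3), from world to camera coordinates, as OpenCV has them. Camera axes: x right, y down, z forward; pixel columns grow to the right and rows downward; lengths in mm; the calibration is good to about 2 mm. A picture is of the moment at which its call begins.
- ctrl.close_job(): hands the job in, once; it reports no verdict.
The state is a dict: "time_s": time; "joints": joint angles; "joint_velocities": joint speeds; "joint_efforts": joint torques, N m; "ee_pos": TCP position; "ee_rot": TCP orientation; "contact_force": force on the tool from outside, world axes, zero at the start; "wrist_torque": the same for the moment, N m; "grip_width": finger opening in mm.
Only numpy, scipy, OpenCV 4.12 (cv2) and the standard library are available. Lean on these libraries where they do the work, as an engineer would, in place of code of your own. Each camera call takes 0.05 s, during which the arm holds its last target. There are 200 camera calls.

## Working session

There is one attempt and no reset: what is moved stays moved. The work goes in short steps, Python scripts to look and compute and a shell command to move; the robot and the scene stay as the last step left them, time stands still between calls to the robot, and variables do not carry over. Pictures are saved under pics/ and viewed, about 8 in all and at most 12, crops included, and the job is handed in when it is done.

```bash
mkdir -p pics; cat > h.py <<'E'
import numpy as np, cv2
from workcell import ctrl
def snap(cam,name,crop=None,scale=1):
    f=ctrl.grab_frame(cam); np.savez('pics/'+name+'.npz',**f)
    im=f['frame']
    if crop: im=im[crop[1]:crop[3],crop[0]:crop[2]]
    im=cv2.resize(im,None,fx=scale,fy=scale,interpolation=cv2.INTER_CUBIC)
    cv2.imwrite('pics/'+name+'.png',im[:,:,::-1]); return f
def world(f,u,v,z=None):
    "pixel -> world, by depth, or on plane z (mm)"
    p=cv2.undistortPoints(np.array([[[u,v]]],float),f['K'],f['dist_coeffs'])[0,0]
    R=cv2.Rodrigues(f['rvec'])[0]; t=np.ravel(f['tvec'])
    d=np.array([p[0],p[1],1.]); c=-R.T@t; r=R.T@d
    s=f['z_map'][int(round(v)),int(round(u))] if z is None else (z-c[2])/r[2]
    return c+s*r
def pix(f,P):
    return cv2.projectPoints(np.array(P,float).reshape(-1,1,3),f['rvec'],f['tvec'],f['K'],f['dist_coeffs'])[0][:,0]
E
python3 - <<'E'
from h import *
snap('top','t0');snap('scene','s0')
s=ctrl.observe();print(s['ee_pos'],s['ee_rot'],s['time_s'],s['grip_width'])
E
```

```text
[159.22092546 526.24429126 230.65298595] [[ 2.89600486e-01  9.57147552e-01 -3.49250852e-04]
 [ 9.57146883e-01 -2.89600696e-01 -1.13195842e-03]
 [-1.18459452e-03 -6.46865715e-06 -9.99999298e-01]] 0.1 85.36847279991277
```

View pics/t0.png

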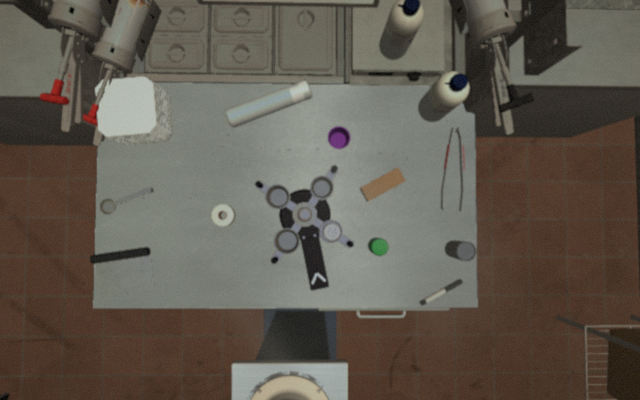

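View pics/s0.png

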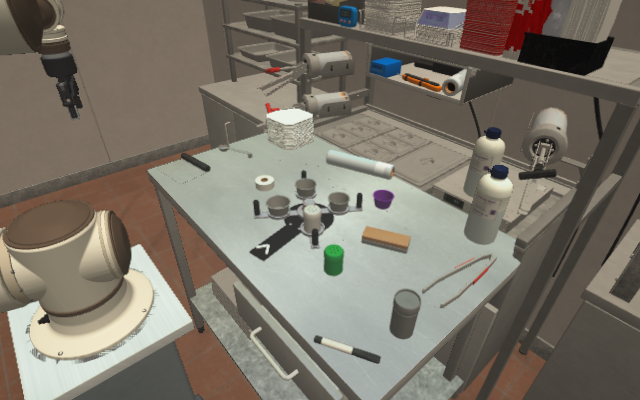

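The top view shows the hub at about (305,214), the posts at about (259,184), (334,169), (350,244) and (275,261), and the chevron at about (318,278). Candidates for the shaker are the pale cylinder on the carousel at (332,232), the green one at (378,246), and the dark dredger at (460,250). The pale one on the carousel fits the description. I'll enlarge that area to confirm.

```bash
python3 - <<'E'
from h import *
f=snap('top','t1',(235,155,395,300),5)
for n,u,v,z in [('hub',305,214,61),('pA',259,184,74),('pB',334,169,74),('pC',350,244,74),('pD',275,261,74),('shk',332,232,93),('chev',318,272,12),('green',378,246,60),('roll',222,215,25),('stone',382,184,26),('purple',339,137,36)]:
    print(n,world(f,u,v,z).round(),world(f,u,v).round())
E
```

```text
hub [557. -41.  61.] [557. -41.  58.]
pA [635.  79.  74.] [635.  79.  73.]
pB [ 675. -116.   74.] [ 676. -117.   68.]
pC [ 479. -159.   74.] [ 479. -159.   72.]
pD [435.  36.  74.] [435.  36.  70.]
shk [ 511. -111.   93.] [ 511. -111.   95.]
chev [399. -76.  12.] [398. -76.  11.]
green [ 473. -234.   60.] [ 474. -234.   63.]
roll [554. 186.  25.] [555. 192.  -2.]
stone [ 642. -252.   26.] [ 641. -251.   28.]
purple [ 769. -132.   36.] [ 776. -134.    3.]
```

View pics/t1.png

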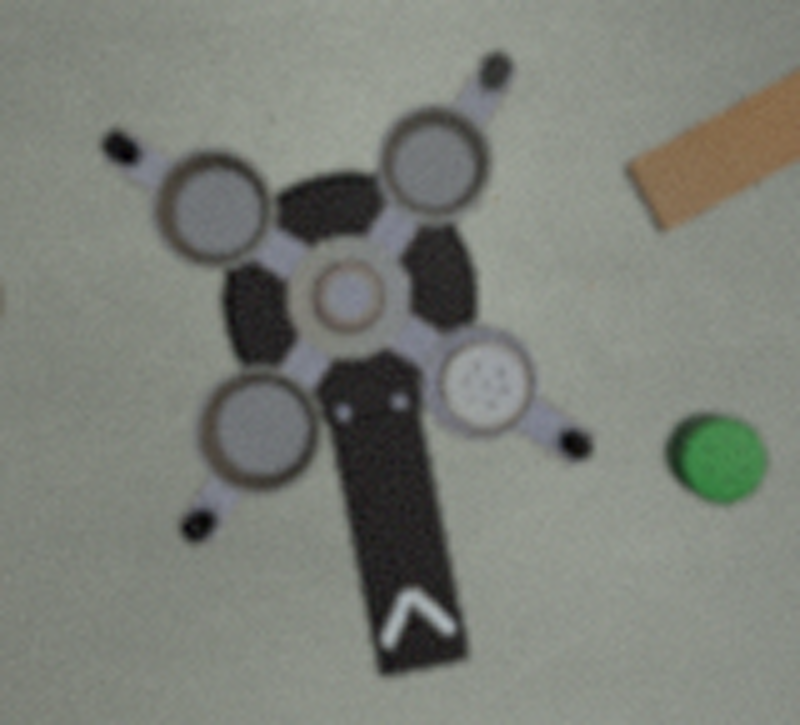

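The enlarged crop confirms the shaker: the pale lid with holes at crop (487,382), i.e. pixel (332,232), on a carousel arm. The green one sits off the carousel.

From the measurements:
- **Hub:** about (556,-40).
- **Post radius:** about 142, against 145 given, which agrees.
- **Shaker arm:** about 237°.
- **Chevron:** about 192°.

The carousel must turn about -45°. I'll push the near post at (435,36), which has clear space around it, towards +x and +y.

```bash
python3 -m crank '[0,0,-0.027,1.7,-3.5,0,0, 0,0,-0.027,1.7,-3.5,0,0, 0,0,-0.027,1.7,-3.5,0,0, 0,0,-0.027,1.7,-3.5,0,0, 0,0,-0.027,1.7,-3.5,0,0, 0,0,-0.027,1.7,-3.5,0,0, 0,0,-0.027,1.7,-3.5,0,0, 0,0,-0.027,1.7,-3.5,0,0, 0,0,-0.027,1.7,-3.5,0,0, 0,0,-0.027,1.7,-3.5,0,0]' 20
python3 - <<'E'
from h import *
f=dict(np.load('pics/t1.npz'))
# finer reading: enlarged-crop pixels /5 + offset
P=lambda a,b,z: world(f,235+(a-2)/5,155+(b-2)/5,z)[:2]
posts=np.array([P(*q,74) for q in [(120,146),(497,68),(577,445),(198,524)]])
hub=P(349,297,61);print('hub',hub,posts.mean(0))
c=posts.mean(0)
for n,p in zip('ABCD',posts):d=p-c;print(n,p.round(1),np.hypot(*d).round(1),np.degrees(np.arctan2(d[1],d[0])).round(1)%90)
for n,p in [('shk',P(487,382,93)),('chev',P(410,592,12)),('tend',P(423,665,6))]:
    d=p-c;print(n,p.round(1),np.hypot(*d).round(1),np.degrees(np.arctan2(d[1],d[0])).round(1)%360)
E
```

```text
time_s: 1.15
ee_pos: [329.5, 174.9, 231.3]
ee_rot: [[0.535, 0.845, 0.0], [0.845, -0.535, 0.0], [0.0, 0.0, -1.0]]
contact_force: [0.9, 0.9, -0.0]
grip_width: 0.2
hub [557.27093451 -39.18683635] [558.05715292 -39.24227463]
A [635.2  80.2] 142.2 57.1
B [ 677.5 -116.4] 142.2 57.1
C [ 480.4 -158.6] 142.4 56.900000000000006
D [439.2  37.9] 141.7 57.0
shk [ 513.4 -110.7] 84.2 238.0
chev [395.8 -72.4] 165.6 191.6
tend [354.9 -79.8] 207.2 191.3
```

```bash
python3 -m crank '[0,0,0,1.7,-3.4,0,0, 0,0,0,1.7,-3.4,0,0, 0,0,0,1.7,-3.4,0,0, 0,0,0,1.7,-3.4,0,0, 0,0,0,1.7,-3.3,0,0, 0,0,0,0,0,-3,0, 0,0,0,0,0,-3,0, 0,0,0,0,0,-3,0, 0,0,0,0,0,-3,0, 0,0,0,0,0,-2,0]'
python3 - <<'E'
from h import *
f=snap('scene','s1',(220,160,400,300),4)
E
```

```text
time_s: 2.15
ee_pos: [413.3, 7.3, 89.0]
ee_rot: [[0.535, 0.845, -0.002], [0.845, -0.535, -0.0], [-0.001, -0.002, -1.0]]
contact_force: [0.2, 0.0, -0.2]
grip_width: 0.1
```

View pics/s1.png

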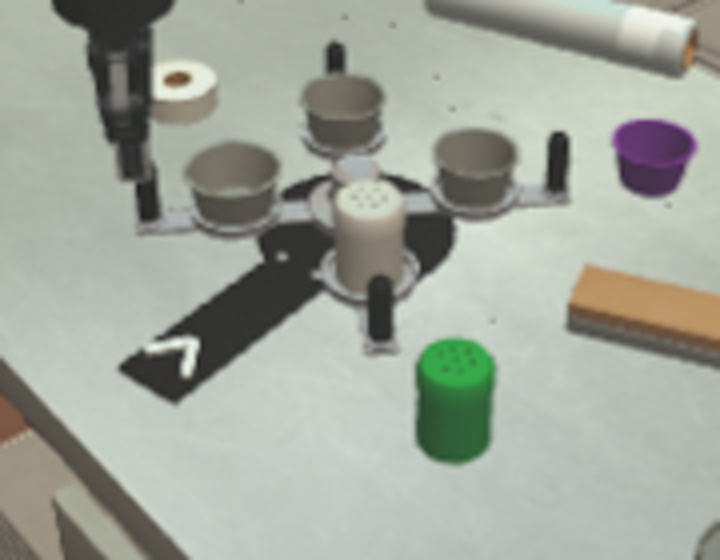

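The finger is just behind the near post (crop about (130,170), post about (148,195)), clear of the cup. Next I'll descend and plan the arc.

```bash
python3 -m crank '[0,0,0,0,0,-2,0, 0,0,0,0,0,-2,0, 0,0,0,0.2,0.4,0,0, 0,0,0,0.2,0.4,0,0, 0,0,0,0.2,0.3,0,0, 0,0,0,0,0,0,0, 0,0,0,0,0,0,0, 0,0,0,0,0,0,0, 0,0,0,0,0,0,0, 0,0,0,0,0,0,0]'
python3 - <<'E'
from h import *
h=np.array([557.5,-39.2])
def F(th,b):
    a=np.radians(th);return h+145*np.array([np.cos(a),np.sin(a)])-b*np.array([np.sin(a),-np.cos(a)])
for th in (147,137,127,117,112,107,102,101.5): print(th,F(th,22.5).round(1))
p=ctrl.observe()['ee_pos'];print(p)
E
```

```text
time_s: 3.2
ee_pos: [420.2, 18.4, 51.3]
ee_rot: [[0.535, 0.845, 0.0], [0.845, -0.535, 0.0], [0.0, -0.0, -1.0]]
contact_force: [0.1, 0.4, -0.3]
grip_width: -0.4
147 [423.6  20.9]
137 [436.1  43.2]
127 [452.3  63.1]
117 [471.6  79.8]
112 [482.3  86.8]
107 [493.6  92.9]
102 [505.3  98. ]
101.5 [506.5  98.4]
[420.23342317  18.3589531   51.32489374]
```

```bash
python3 -m crank '[0,0,-0.03,0.32,0.52,0,0, 0,0,-0.03,0.32,0.50,0,0, 0,0,-0.04,0.32,0.50,0,0, 0,0,-0.04,0.32,0.48,0,0, 0,0,-0.035,0.32,0.48,0,0, 0,0,-0.035,0.32,0.42,0,0, 0,0,-0.035,0.32,0.40,0,0, 0,0,-0.035,0.32,0.40,0,0, 0,0,-0.035,0.33,0.39,0,0, 0,0,-0.035,0.33,0.38,0,0]'
python3 - <<'E'
from h import *
f=snap('top','t2',(235,155,395,300),5); p=ctrl.observe();print(p['ee_pos'],p['contact_force'])
E
```

```text
time_s: 4.2
ee_pos: [452.4, 63.1, 51.2]
ee_rot: [[0.793, 0.61, -0.001], [0.61, -0.793, -0.0], [-0.001, -0.0, -1.0]]
contact_force: [0.4, -1.1, -0.1]
grip_width: -0.2
[452.84256642  63.52159323  51.1994297 ] [ 0.47763607 -1.32068224 -0.45545713]
```

View pics/t2.png

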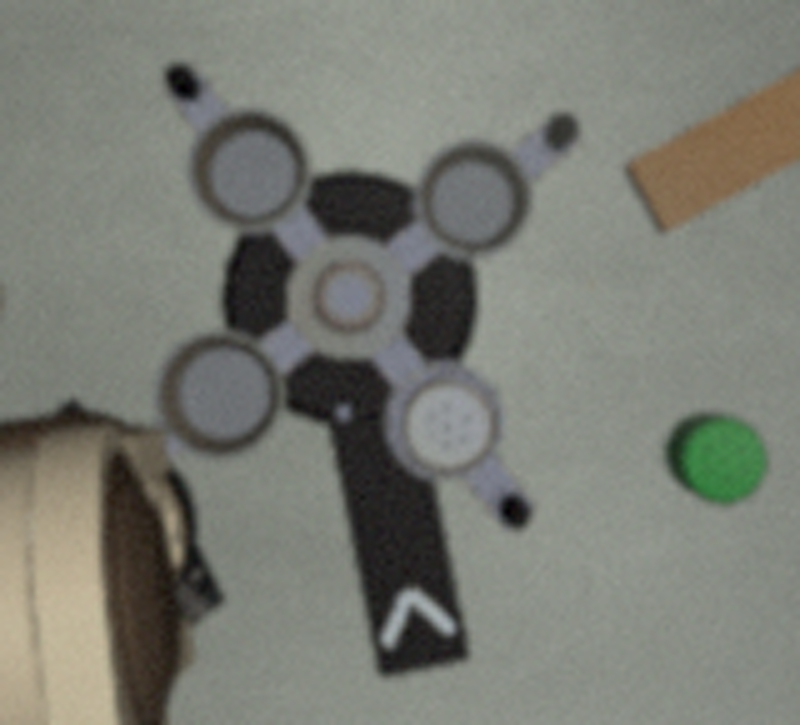

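The carousel has turned clockwise as planned: post A at crop (182,80), post B at (561,131), post C at (514,512), shaker at (449,426). The push force is about 1.3 N.

```bash
python3 - <<'E'
from h import *
f=dict(np.load('pics/t2.npz'))
P=lambda a,b,z: world(f,235+(a-2)/5,155+(b-2)/5,z)[:2]
c=np.array([557.7,-39.2])
for n,q in dict(A=(182,80,74),B=(561,131,74),C=(514,512,74),S=(449,426,93)).items():
    d=P(*q)-c;print(n,np.hypot(*d).round(1),np.degrees(np.arctan2(d[1],d[0])).round(1)%360)
E
```

```text
A 142.3 37.9
B 140.8 308.0
C 141.7 217.7
S 84.7 218.0
```

```bash
python3 -m crank '[0,0,-0.035,0.37,0.36,0,0, 0,0,-0.035,0.38,0.35,0,0, 0,0,-0.035,0.39,0.33,0,0, 0,0,-0.035,0.39,0.32,0,0, 0,0,-0.035,0.40,0.31,0,0, 0,0,-0.035,0.42,0.29,0,0, 0,0,-0.035,0.43,0.28,0,0, 0,0,-0.035,0.44,0.26,0,0, 0,0,-0.035,0.45,0.25,0,0, 0,0,-0.035,0.46,0.23,0,0]'
python3 -m crank '[0,0,-0.015,0.2,0.1,0,0, 0,0,-0.015,0.2,0.1,0,0, 0,0,-0.015,0.2,0.09,0,0, 0,0,-0.015,0.2,0.08,0,0, 0,0,-0.015,0.2,0.08,0,0, 0,0,-0.015,0.2,0.08,0,0, 0,0,-0.015,0.2,0.07,0,0, 0,0,0,0,0,0,0, 0,0,0,0,0,0,0, 0,0,0,0,0,0,0]'
python3 - <<'E'
from h import *
f=snap('top','t3',(235,155,395,300),5)
E
```

```text
time_s: 5.25
ee_pos: [493.6, 93.0, 51.1]
ee_rot: [[0.953, 0.302, -0.001], [0.302, -0.953, 0.0], [-0.001, -0.0, -1.0]]
contact_force: [-2.4, 0.4, 0.4]
grip_width: -0.3
time_s: 6.25
ee_pos: [507.9, 98.9, 51.4]
ee_rot: [[0.98, 0.201, 0.0], [0.201, -0.98, -0.0], [0.0, 0.0, -1.0]]
contact_force: [-0.3, 0.4, -0.6]
grip_width: -0.4
```

View pics/t3.png

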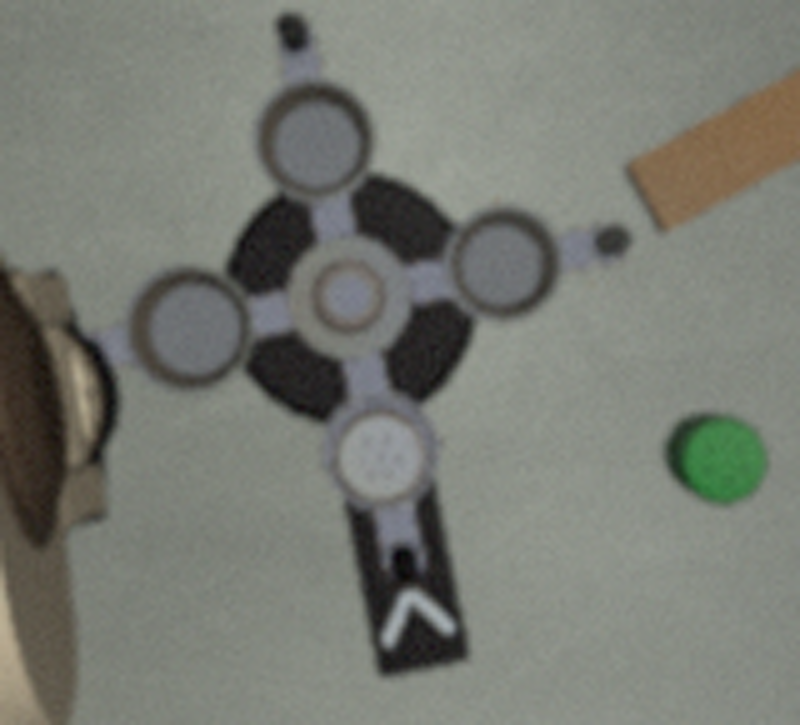

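The shaker (crop (380,456)) and its post (403,562) now lie on the tongue's centre line, pointing at the chevron tip (410,592). I'll back off straight away from the post, rise, and check.

```bash
python3 -m crank '[0,0,0,-1,-0.2,0,0, 0,0,0,-1,-0.2,0,0, 0,0,0,-1,-0.2,0,0, 0,0,0,0,0,0,0, 0,0,0,0,0,2,0, 0,0,0,0,0,3,0, 0,0,0,0,0,3,0, 0,0,0,0,0,3,0, 0,0,0,-1,2,2,0, 0,0,0,-1,3,0,0]'
python3 -m crank '[0,0,0,-2,4,0,0, 0,0,0,-2,4,0,0, 0,0,0,-2,4,0,0, 0,0,0,-1,3,0,0, 0,0,0,0,0,0,0, 0,0,0,0,0,0,0, 0,0,0,0,0,0,0, 0,0,0,0,0,0,0, 0,0,0,0,0,0,0, 0,0,0,0,0,0,0]'
python3 - <<'E'
from h import *
f=snap('top','t4',(195,125,395,300),4)
g=dict(np.load('pics/t3.npz'))
c=np.array([557.7,-39.2])
P=lambda a,b,z: world(g,235+(a-2)/5,155+(b-2)/5,z)[:2]
for n,q in dict(A=(293,32,74),B=(612,241,74),C=(403,562,74),S=(380,456,93)).items():
    d=P(*q)-c;print(n,np.hypot(*d).round(1),np.degrees(np.arctan2(d[1],d[0])).round(1)%360)
a=np.radians(191.5);print('S to pickup',P(380,456,93)-c-85*np.array([np.cos(a),np.sin(a)]))
s=ctrl.observe();print(s['contact_force'],abs(np.array(s['joint_velocities'])).max())
E
```

```text
time_s: 7.3
ee_pos: [458.9, 143.0, 184.7]
ee_rot: [[0.98, 0.198, 0.005], [0.198, -0.98, 0.001], [0.005, -0.0, -1.0]]
contact_force: [1.6, -0.4, -0.3]
grip_width: -0.2
time_s: 8.3
ee_pos: [388.1, 292.4, 181.3]
ee_rot: [[0.98, 0.199, 0.0], [0.199, -0.98, 0.0], [0.0, -0.0, -1.0]]
contact_force: [-1.3, -0.2, 0.7]
grip_width: 0.3
A 141.1 12.2
B 140.8 282.0
C 141.0 191.9
S 83.8 191.7
S to pickup [ 1.25072697 -0.07275246]
[-0.5316726  -0.80588957  0.19373262] 0.005349605520726716
```

View pics/t4.png

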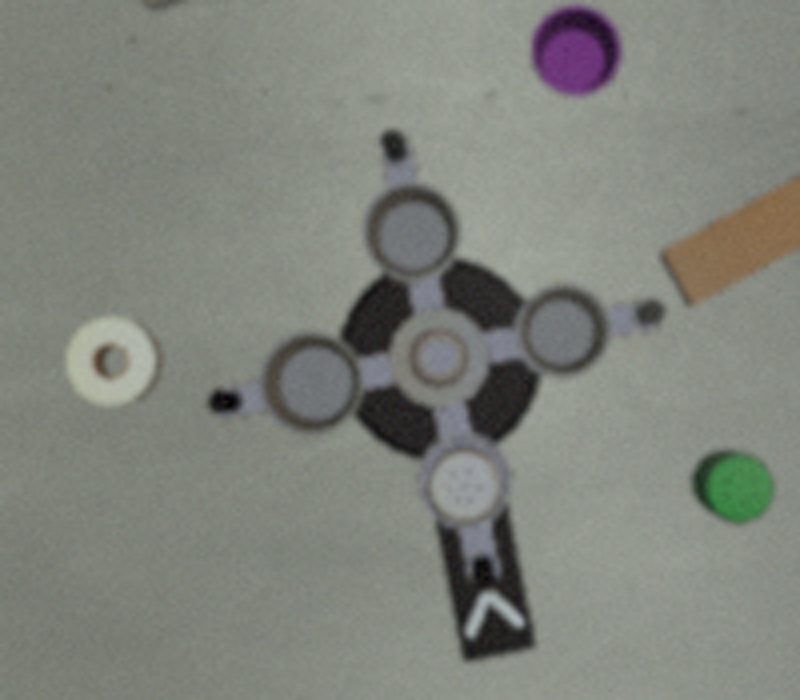

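The carousel stayed put after I backed off: shaker at crop (465,486), post at (483,570), chevron tip at (489,593), all in line. The cups are in their trays, the label roll, stone and green shaker look unmoved, and the arm is clear.

```bash
python3 -c "
from workcell import ctrl
print(ctrl.close_job())"
```

```text
the job is handed in; nothing more can be done
None
```

The pepper shaker now stands in line with the chevron, and I've handed the job in. I pushed the near finger post with the shut fingertips and turned the carousel about 45° clockwise seen from above. The measured tool force was at most about 2.4 N. I then backed off, raised the arm and moved it away.

**Last checks:**
- **Alignment:** the shaker measured about 1.3 mm from the pick-up place (limit 18 mm), with its arm at about 191.9° against the tongue's 191.5°. I measured this just before backing off. The picture taken about 2 s later showed the carousel in the same place.
- **Other things:** that picture showed the cups in their trays and the label roll and stone unmoved. The dredger was outside that picture, but the arm never went near it.
- **Arm:** it was still, well away from everything, with under 1 N of sensor noise.
- **Time:** the robot's clock stood at 8.3 s after the last move, out of the 64 s allowed.

The only disagreement was the post circle, which measured about 142 mm in radius against the stated 145 mm. That is close to the stated calibration error of about 2 mm and made no difference to the angles. No check failed.

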